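Set the telescopic leg of a drop-leaf laundry table

TASK

The folding leg of this drop-leaf table has been left drawn right out, off all its holes. Pull the black spring-pin knob back, slide the leg in past the other holes to the hole marked by the red tape (the one just on the foot side of the tape), and let the pin drop fully home in it so that the leg is locked. Find the hole by feel: do not force the pin down on the tube or wrench it sideways once it has caught; leave the screwdriver, jar and tape measure where they lie.

Things in the scene. Friction and masses are not known exactly. Their poses are not given: they have to be found in the camera images.
- leaf: Fixed plywood table leaf, 360 x 920 x 22 mm, face down on the counter; its telescopic leg lies folded along x = 0. Origin on the counter under the leaf's middle; z up; +y runs along the leg from its hinge bracket towards its foot. The leg's fixed inner tube is bare steel, 25 mm square, top face 56.5 mm above the counter, with four 10 mm holes in that face, 46 mm apart along y.
- bracket (a point): Leg's hinge bracket, fixed on the leaf: steel cheeks 36 mm across and 70 mm long, up to 60 mm above the counter. This point is at the bracket's middle on the leg's centre line, 44 mm above the counter. 'In' means towards it.
- clip (a point): Plastic clip, fixed on the leaf, two small cheeks left and right of the leg; this point is between their tops, 44 mm above the counter.
- sleeve: White outer leg tube, 31 mm square, top 59.5 mm above the counter; slides on the inner tube along the leaf's y (in = -y); axes as the leaf's. Origin on the spring pin's axis, 44 mm above the counter; the tube begins 25 mm on the hinge side of it. 0.6 kg; slides at 3 N with the pin held back, about 6 N with it riding, and stays where left. Travel 225 mm, ending 12 mm past the innermost hole.
- boss (a point): Top of the steel barrel (22 mm across) that guides the pin, on the sleeve, 84.5 mm above the counter; the barrel stands on a 37 x 40 mm boss whose top is 66.5 mm up. At the start the sleeve is drawn out: the pin's axis is 15 to 60 mm beyond (+y of) the outermost hole, and the pin rides on plain tube.
- foot (a point): Middle of the foot bar at the end of the sleeve, 385 mm from the pin's axis: 170 mm wide across the leg, rubber caps 37 mm thick; moves with the sleeve.
- plunger (a joint): Travel of the spring pin, m, up = back. 0: home, flat 8 mm pin 9 mm deep in a 10 mm hole (1 mm play each way). 0.009: riding on the tube. 0.016: pulled to its stop. The spring drives it down: 8 N at 0, 12.5 N at 0.009, 16 N at 0.016. Let go, it drops in only within about 1 mm of a hole's centre; riding, it falls in when the sleeve is slid slowly (20 mm/s) over a hole, and stops the sleeve.
- knob (a point): Middle of the black pull knob on top of the pin: an upright cylinder, 30 mm across, 24 mm tall; the point is on its axis at half its height. It moves up with the pin and along the leg with the sleeve. 102 mm above the counter with the pin home, 111 mm with the pin riding on the tube.
- tape_red: Red tape band, 8 mm wide, round the bare inner tube; it marks the wanted hole, the one next to it on the foot side. Origin at its middle on the leg's centre line, axes as the leaf's. Stuck on by hand: the hole's centre lies 10 to 26 mm from the band's middle towards +y. It is one of the three inner holes, never the outermost. The sleeve covers band and hole as it slides over them.
- tape_blue: Blue tape band, the same kind, beside another of the three inner holes (not wanted).
- tape_yellow: Yellow tape band, the same kind, beside another of the three inner holes (not wanted).
- screwdriver: Bystander: screwdriver with orange handle, about 200 mm, lying on the leaf on its -x side, along the leg. Leave it.
- jar: Bystander: closed glass jar with brass lid, 56 mm across, 70 mm tall, on the leaf on its +x side. Leave it.
- tape_measure: Bystander: yellow tape measure, 66 x 36 x 62 mm, on the leaf on its +x side. Leave it.

How it is judged:
By the outcome, as a careful person would: the job done as asked, in the order asked, and still so for the second after the job is handed in, with the robot touching nothing.
It also fails if it takes over 40 s, if anything falls off the work surface, if the arm or the gripper's body presses on something with over 40 N, if the wrist force passes 120 N, or if a joint passes its speed limit or range.

ROBOT

A 6-joint arm with a two-finger parallel gripper is mounted at the origin on the work surface. World frame = base frame: x ahead of the robot, y to its left, z up, the work surface at z = 0. Lengths are in m, angles in rad, forces in N, time in s.
With the tool pointing down it reaches from about 0.325 to 0.75 m from the base axis. Payload 7.6 kg.
Tool frame: the origin (TCP) lies on the mounting face of the last link; the fingertips stand 173 mm ahead of it and the grasp point (between the pads) lies 155 mm ahead of it; z points along the fingers, y is the line along which they close (so a half turn about z gives the same grasp; the last joint's range is limited). The gripper opens to 85 mm and grips with 20 to 120 N. Pads are 22 mm wide; open, the fingers measure 114 mm over their backs; the gripper's body (76 mm by 85 mm) begins 54 mm behind the grasp point. The pads swing forward as they close: fully open they stand 13 mm farther back than shut.
Start: joints at [-1.238, 0.052, 1.401, -0, 1.689, -0.07], TCP at [0.206, -0.483, 0.405] pointing down, gripper open.
Joint ranges: [-2.9, 2.9], [-0.91, 2.17], [0.12, 2.37], [-1.06, 4.2], [0.26, 2.73], [-2.93, 2.93]. Speed limits (rad/s): [2.57, 2.57, 3.01, 3.14, 3.14, 3.14].

INTERFACE

Orientations are given as a unit quaternion [w, x, y, z].
In Python, from station import * gives the robot as it stands. Calls block until the motion is done:
- movep(position, orientation): joint-space move of the TCP to a pose.
- servo_line(position, attitude=None, max_speed=0.15, force_limit=None): straight line of the TCP; attitude=None keeps the orientation; max_speed is the mean speed in m/s. With force_limit (N) it stops when the force on the tool has changed by that much, and returns True; else False.
- movej(angles): joint-space move.
- grip(opening, grip_force=None): finger opening in m; grip_force is the grip in N (None keeps the last); returns when the fingers have stopped.
- dwell(seconds).
- solve_ik(position, orientation): joint angles nearest the present ones, or None.
- sense(): the state.
- capture(name): name is "scene" or "top" or "wrist"; returns a dict with "img" (420x560x3 uint8, red, green, blue), "z_map" (420x560 float32, m along the optical axis (not along the pixel's ray), 0 where there is no reading), "intrinsics" (3x3 intrinsics, pixels), "eye" and "rotation" of the camera in the world. Camera axes: x right, y down, z forward; pixel columns grow to the right and rows downward; lengths in m; the calibration is good to about 2 mm. A picture is of the moment at which its call begins.
A pose or a line that the arm cannot do raises MotionError and nothing moves.
- hand_in(): hands the job in; it is judged then, once.
The state is a dict: "time": time; "joint_positions": joint angles; "dq": joint speeds; "effort": joint torques, N m; "eef_pos": TCP position; "orientation": TCP orientation; "force": force on the tool from outside, world axes, zero at the start; "torque": the same for the moment, N m; "grip_width": finger opening in m; "grip_force": force on a finger pad.
Only numpy, scipy, OpenCV 4.12 (cv2) and the standard library are available. Lean on these libraries where they do the work, as an engineer would, in place of code of your own. Each camera call takes 0.05 s, during which the arm holds its last target. There are 200 camera calls.

## Working session

There is one attempt and no reset: what is moved stays moved. The work goes in short steps, each a Python script; the robot and the scene stay as the last script left them, time stands still between calls to the robot, and variables do not carry over. Pictures are saved under pics/ and viewed, at most 10 in all, crops included, and the job is handed in when it is done.

```bash
mkdir -p pics; python3 - <<'E'
from station import *
import cv2,numpy as np,pickle
for n in ("scene","top"):
    c=capture(n); pickle.dump(c,open(n+".pkl","wb"))
    cv2.imwrite(f"pics/{n}.png",c["img"][:,:,::-1]); print(n,c["eye"],c["rotation"],c["intrinsics"])
E
```

```text
scene [ 1.21322633 -0.13591772  0.72279117] [-0.32077159  0.7690837   0.51050117 -0.2121424 ] [[392.3526526    0.         288.19706622]
 [  0.         392.3526526  203.54725166]
 [  0.           0.           1.        ]]
top [0.32799933 0.1018687  1.26697148] [ 0.07801138 -0.68133825  0.72362229 -0.07786654] [[437.15115509   0.         269.35956819]
 [  0.         437.15115509 211.7432261 ]
 [  0.           0.           1.        ]]
```

View pics/top.png

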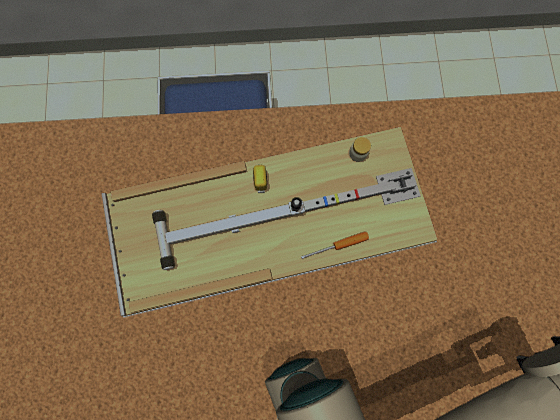

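View pics/scene.png

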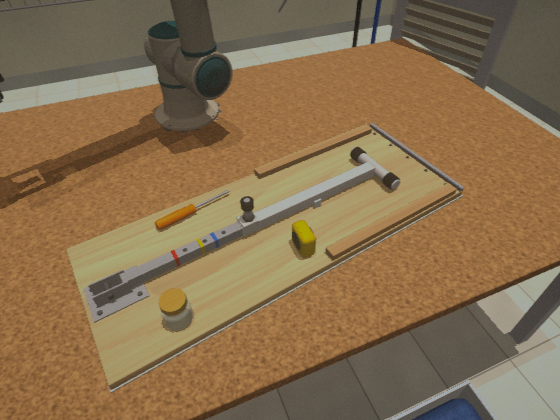

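The top view shows the black knob at (297,204), with blue, yellow and red tape at about (325,201), (336,199) and (356,195). The bracket is at (402,184) and the foot at (163,240). Next I'll convert these to world positions.

```bash
cat > h.py <<'E'
import cv2,numpy as np
from scipy.spatial.transform import Rotation as R
def rot(q): q=np.asarray(q); return R.from_quat([q[1],q[2],q[3],q[0]]).as_matrix()
def ray(c,u,v,z):
    d=rot(c["rotation"])@np.linalg.inv(c["intrinsics"])@np.array([u,v,1.])
    e=np.asarray(c["eye"]); return e+d*(z-e[2])/d[2]
def blobs(c,lo,hi,mn=6):
    m=cv2.inRange(cv2.cvtColor(c["img"],cv2.COLOR_RGB2HSV),lo,hi)
    n,_,s,ce=cv2.connectedComponentsWithStats(m)
    return sorted([(int(s[i,4]),*ce[i].round(1)) for i in range(1,n) if s[i,4]>=mn],reverse=True)
E
python3 - <<'E'
from h import *
import pickle
for n in("top","scene"):
    c=pickle.load(open(n+".pkl","rb"))
    for nm,lo,hi in(("red",(0,180,90),(5,255,255)),("red2",(173,150,90),(180,255,255)),("blue",(105,130,90),(130,255,255)),("yel",(23,170,120),(32,255,255)),("black",(0,0,0),(180,255,32))):
        b=[x for x in blobs(c,lo,hi) if 140<x[1]<440 and 120<x[2]<290][:4]
        print(n,nm,[(x,ray(c,x[1],x[2],.111 if nm=="black" else .0565).round(4)[:2]) for x in b])
c=pickle.load(open("top.pkl","rb"))
cv2.imwrite("pics/tc.png",cv2.resize(c["img"][165:225,280:420,::-1],None,fx=5.5,fy=5.5,interpolation=cv2.INTER_CUBIC))
E
```

```text
top red [((15, np.float64(356.3), np.float64(193.3)), array([ 0.6385, -0.1576]))]
top red2 []
top blue [((23, np.float64(325.2), np.float64(200.7)), array([ 0.6222, -0.0669]))]
top yel [((81, np.float64(259.9), np.float64(175.4)), array([0.7089, 0.1149]))]
top black [((65, np.float64(295.6), np.float64(204.6)), array([0.603 , 0.0219])), ((9, np.float64(172.2), np.float64(262.6)), array([0.4655, 0.359 ])), ((7, np.float64(397.0), np.float64(179.6)), array([ 0.6565, -0.2614])), ((6, np.float64(406.5), np.float64(177.5)), array([ 0.6609, -0.2882]))]
scene red [((25, np.float64(174.0), np.float64(254.2)), array([ 0.6415, -0.1582]))]
scene red2 []
scene blue [((25, np.float64(213.6), np.float64(236.4)), array([ 0.6259, -0.0672]))]
scene yel [((332, np.float64(303.6), np.float64(231.6)), array([0.6906, 0.1231])), ((32, np.float64(199.7), np.float64(242.7)), array([ 0.6317, -0.1   ]))]
scene black []
```

View pics/tc.png

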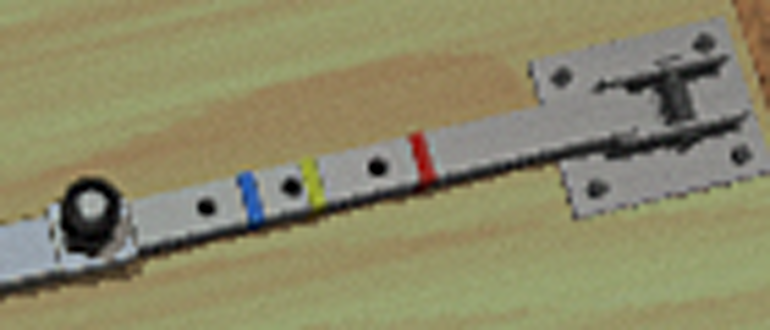

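The crop shows three visible holes at crop x=206, 291 and 377, each with its tape just on the bracket side: blue at 250, yellow at 312 and red at 420. Red therefore marks the innermost hole, and the outermost hole is hidden under the sleeve. I'll move above the knob and look through the wrist camera.

```bash
python3 - <<'E'
from h import *
from station import *
import pickle
c=pickle.load(open("top.pkl","rb"))
P=lambda u,v:ray(c,280+u/5.5,165+v/5.5,.0565)[:2]
H=np.array([P(206,207),P(291,187),P(377,167)]);print(H)
f=ray(c,163.5,240,.06)[:2]; d=f-H[2]; d/=np.linalg.norm(d); th=np.arctan2(d[1],d[0]); print(f,d,np.degrees(th))
knob=ray(c,296.5,203.5,.12)[:2]; print("knob",knob,(knob-H)@d)
# tool z down, tool y along d (or -d)
qs=[]
for s in(1,-1):
    y=np.r_[s*d,0]; z=np.array([0,0,-1.]); x=np.cross(y,z)
    q=R.from_matrix(np.c_[x,y,z]).as_quat()[[3,0,1,2]]
    j=solve_ik([*knob,.36],q); print(q,j); qs.append((q,j))
j0=sense()["joint_positions"]
q,j=min((a for a in qs if a[1] is not None),key=lambda a:abs(a[1][5]-0))
movep([*knob,.38],q)
w=capture("wrist"); pickle.dump(w,open("w.pkl","wb")); cv2.imwrite("pics/w.png",w["img"][:,:,::-1])
print(sense()["time"],w["eye"],rot(w["rotation"]).round(3)); np.savez("s.npz",q=q,d=d,knob=knob,H=H)
E
```

```text
[[ 0.61790329 -0.0444112 ]
 [ 0.62586326 -0.08929072]
 [ 0.63381747 -0.13483486]]
[0.53616531 0.39399401] [-0.18158743  0.9833748 ] 100.46223664401262
knob [0.60375359 0.01987855] [0.06579032 0.11136914 0.15760049]
[ 0.         -0.09117345  0.99583503  0.        ] [-2.82095589e-02  2.91550485e-01  1.22154482e+00 -4.44089210e-16
  1.62849735e+00 -1.78160636e+00]
[0.         0.99583503 0.09117345 0.        ] [-2.82095589e-02  2.91550485e-01  1.22154482e+00 -4.44089210e-16
  1.62849735e+00  1.35998629e+00]
2.4417 [0.68105056 0.03300897 0.34932603] [[ 0.18  -0.936 -0.303]
 [-0.984 -0.171 -0.055]
 [ 0.     0.308 -0.952]]
```

View pics/w.png

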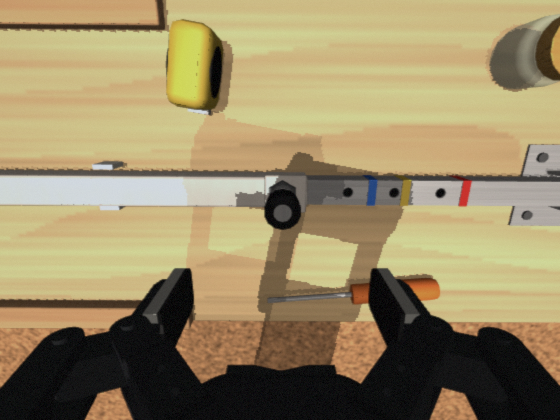

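The wrist view shows the knob top at (283,210). The holes are at (348,192), (394,192) and (440,193), and red tape is at (465,192). The leg runs level in the image, so the tool is aligned. Next I'll grasp the knob and lift it.

```bash
python3 - <<'E'
from h import *
from station import *
import pickle
S=np.load("s.npz");q,d,H=S["q"],S["d"],S["H"]
w=pickle.load(open("w.pkl","rb"))
k=ray(w,283,210,.123)[:2]; Hw=np.array([ray(w,u,v,.0565)[:2] for u,v in((348,192),(394,192),(440,193))])
print(k,S["knob"],Hw,(k-Hw)@d)
k=(k+S["knob"])/2
grip(.06)
servo_line([*k,.30],q,max_speed=.15)
print(servo_line([*k,.267],max_speed=.06,force_limit=10))
grip(.0,40); s=sense(); print(s["grip_width"],s["grip_force"],s["force"],s["eef_pos"],s["time"])
for dz in(.005,.010,.0135):   # relative to start 0.009: stop at +0.007
    if dz>.006: break
    servo_line([*k,.267+dz],max_speed=.03,force_limit=35); s=sense(); print(dz,s["force"],s["eef_pos"],s["grip_width"])
w=capture("wrist"); pickle.dump(w,open("w2.pkl","wb")); cv2.imwrite("pics/w2.png",w["img"][:,:,::-1]); np.savez("s2.npz",k=k)
E
```

```text
[0.61056458 0.01831849] [0.60375359 0.01987855] [[ 0.61978191 -0.04587778]
 [ 0.62795454 -0.09066033]
 [ 0.63515328 -0.13578823]] [0.06480275 0.11032482 0.15600966]
False
0.028781932133852415 39.58574116230011 [-0.43156268 -2.4008533   3.45931478] [0.60731101 0.01872913 0.26775023] 4.575
0.005 [  8.37922854  -1.57321563 -14.26235251] [0.60724145 0.01904783 0.26951484] 0.02887584765962664
```

View pics/w2.png

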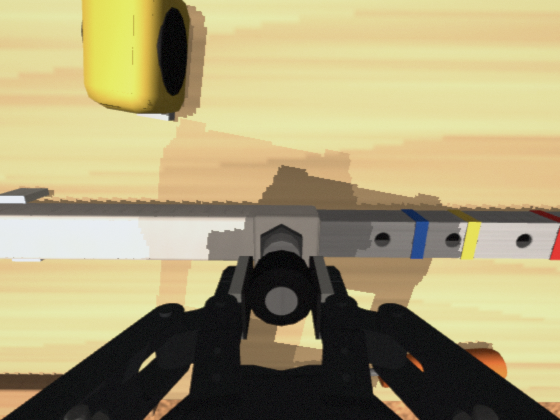

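The fingers hold the knob centred in the image at (281,300), and the pin has begun to lift at about 14 N. I'll lift it a bit further, then slide in to about 12 mm short of the red hole and check.

```bash
python3 - <<'E'
from h import *
from station import *
S=np.load("s.npz");q,d,H=S["q"],S["d"],S["H"]; k=np.load("s2.npz")["k"]
def pr(t): s=sense(); print(t,np.round(s["force"],1),np.round(s["eef_pos"],4),round(s["grip_width"],4),s["time"]); return s
z=.272
while z<.2785:
    z+=.002; servo_line([*k,z],max_speed=.03); dwell(.15); s=pr(z)
    if s["eef_pos"][2]>.2728 or s["force"][2]<-22: break
p=k-d*.070
print(servo_line([*p,z],max_speed=.06,force_limit=25)); pr("mid")
if abs((sense()["eef_pos"][:2]-p)@d)<.01:
    p=k-d*.146
    print(servo_line([*p,z],max_speed=.06,force_limit=25)); pr("end")
np.savez("s3.npz",p=p,z=z)
w=capture("wrist"); cv2.imwrite("pics/w3.png",w["img"][:,:,::-1])
E
```

```text
0.274 [  8.7  -1.4 -13.5] [0.6073 0.0191 0.2711] 0.0292 5.3417
0.276 [  9.7  -1.6 -16. ] [0.6073 0.0192 0.2729] 0.0289 5.7417
False
mid [  6.1   3.2 -14.7] [ 0.6197 -0.0488  0.2722] 0.0285 7.0583
False
end [ -4.5   2.4 -16.1] [ 0.6332 -0.1243  0.275 ] 0.0288 8.475
```

View pics/w3.png

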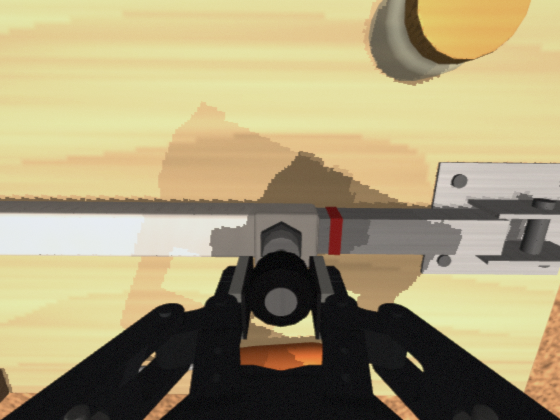

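Red tape is now just ahead of the sleeve edge, at (335,230) against the edge at 318. The pin should be about 11 mm short of the wanted hole, having passed the others with the pin held back. Now I'll lower it to ride, loosen the grip and push in slowly by feel.

```bash
python3 - <<'E'
from h import *
from station import *
S=np.load("s.npz");q,d,H=S["q"],S["d"],S["H"]; T=np.load("s3.npz");p=T["p"]
def pr(t): s=sense(); print(t,np.round(s["force"],1),np.round(s["eef_pos"],4),round(s["grip_width"],4),s["time"]); return s
servo_line([*p,.2685],max_speed=.02); dwell(.2); s=pr("lowered")
grip(.036); dwell(.2); s0=pr("open")
e=p-d*.024
r=servo_line([*e,.2685],max_speed=.011,force_limit=12); s=pr(("push",r))
print("travel",(s["eef_pos"][:2]-s0["eef_pos"][:2])@d, "from start",(s["eef_pos"][:2]-np.load("s2.npz")["k"])@d, "f along",s["force"][:2]@d)
b=s["eef_pos"][:2]+d*.003; servo_line([*b,.2685],max_speed=.02); pr("back")
w=capture("wrist"); cv2.imwrite("pics/w4.png",w["img"][:,:,::-1])
E
```

```text
lowered [ -7.    1.6 -13.3] [ 0.6332 -0.1246  0.2687] 0.0289 9.25
open [-0.5 -0.2 -0.6] [ 0.634  -0.1246  0.2702] 0.0359 9.6917
('push', True) [0.8 2.3 1.6] [ 0.6369 -0.141   0.2673] 0.0365 11.225
travel -0.016567565801804077 from start -0.16279347747444395 f along 2.128293076636065
back [-0.6  0.7  0. ] [ 0.6364 -0.138   0.2685] 0.0355 11.5417
```

View pics/w4.png

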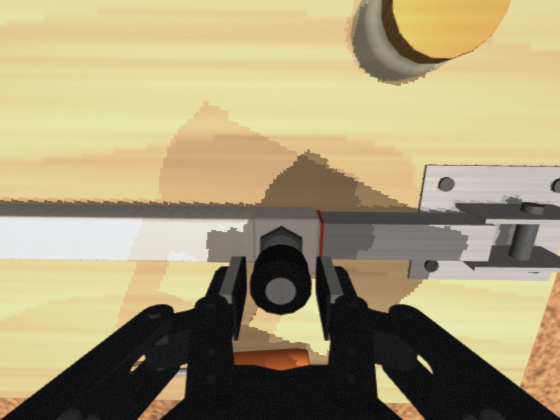

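The knob now sits lower between the fingers (top at (281,290)), and the sleeve edge reaches red tape at (320,230). I'll retreat and check the knob height by depth.

```bash
python3 - <<'E'
from h import *
from station import *
s=sense(); p=s["eef_pos"]
grip(.06); servo_line([p[0],p[1],.38],max_speed=.15)
w=capture("wrist"); t=capture("top")
def top(c,u0,u1,v0,v1):
    v,u=np.mgrid[v0:v1,u0:u1]; Z=c["z_map"][v0:v1,u0:u1]
    X=np.stack([(u+.0)*Z,v*Z,Z],-1)@np.linalg.inv(c["intrinsics"]).T@rot(c["rotation"]).T+c["eye"]
    return X[Z>0]
X=top(w,255,315,170,240); s=X[X[:,2]>.095]; print("top z",np.percentile(X[:,2],[80,95,99]),len(s),s.mean(0) if len(s) else "")
print("sleeve z ref",np.median(top(w,100,200,185,200)[:,2]))
im=np.hstack([w["img"][100:300,180:560]]); cv2.imwrite("pics/w5.png",cv2.resize(im[:,:,::-1],None,fx=2,fy=2)); print(sense()["time"])
E
```

```text
top z [0.1125909  0.11456876 0.11527133] 1116 [ 0.63772396 -0.13655133  0.11249168]
sleeve z ref 0.0595295169969301
12.9417
```

View pics/w5.png

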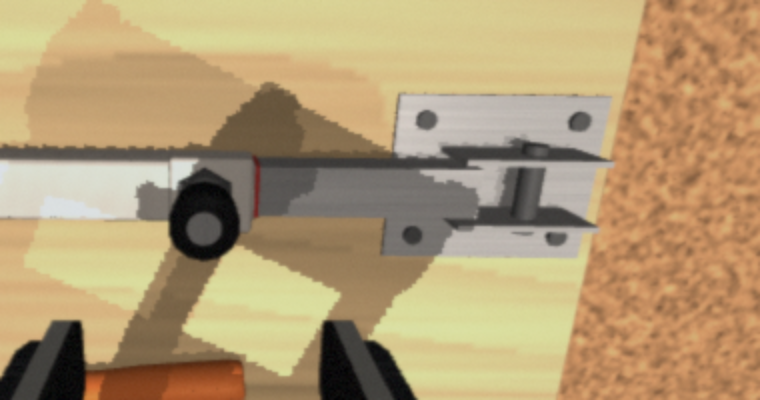

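The knob top is about 0.114 m up, which matches the pin home (riding would be 0.123 m). It sits over the hole measured at the red tape, and the robot is clear, so I'm handing in.

```bash
python3 -c "
from station import *
print(hand_in())"
```

```text
the job is handed in; nothing more can be done
None
```

The leg is locked: the pin has dropped fully home in the hole at the red tape, confirmed by knob height and position, the arm is clear, and the job is handed in at about 13 s on the robot's clock.

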